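# Shift the rolling mill's gearbox into third

## Robot

A 7-joint arm with a two-finger parallel gripper is mounted at the origin on the work surface. World frame = base frame: x ahead of the robot, y to its left, z up, the work surface at z = 0. Lengths are in m, angles in rad, forces in N, time in s.
With the tool pointing down it reaches from about 0.4 to 0.9 m from the base axis. Payload 5.6 kg.
Tool frame: the origin (TCP) lies between the finger pads; the fingertips stand 14 mm ahead of it and the grasp point (between the pads) lies 5 mm behind it (env.nose_length is the distance from the TCP to the fingertips, in m); z points along the fingers, y is the line along which they close (so a half turn about z gives the same grasp; the last joint's range is limited). The gripper opens to 92 mm and grips with 3 to 60 N. Pads are 20 mm wide; open, the fingers measure 128 mm over their backs; the gripper's body (75 mm by 189 mm) begins 69 mm behind the grasp point.
Start: joints at [1.286, 0.468, -0.012, 1.603, 0.006, 1.071, -0.056], TCP at [0.156, -0.631, 0.229] pointing down, gripper open.
Joint ranges: [-2.53, 2.53], [-0.31, 2.02], [-1.57, 1.55], [0.28, 2.44], [-1.29, 4.43], [0.15, 1.84], [-2.92, 2.92]. Speed limits (rad/s): [2.57, 2.57, 3.14, 3.14, 3.14, 3.14, 3.14].

## Interface

Orientations are given as a 3x3 rotation matrix whose columns are the frame's x, y, z axes.
In Python, from station import env, jaws, kin, sensors, eyes, job_done gives the robot as it stands. Calls block until the motion is done:
- env.goto(position, orientation): joint-space move of the TCP to a pose.
- env.movel(position, max_speed=0.15, attitude=None, threshold=None): straight line of the TCP; attitude=None keeps the orientation; max_speed is the mean speed in m/s. With threshold (N) it stops when the force on the tool has changed by that much, and returns True; else False.
- env.goto_joints(angles): joint-space move.
- jaws.command_gripper(opening): finger opening in m; the grip force is fixed at half the most; returns when the fingers have stopped.
- env.wait(seconds).
- kin.inverse_kinematics(position, orientation): joint angles nearest the present ones, or None.
- sensors.read_state(): the state.
- eyes.capture(name): name is "side" or "top"; returns a dict with "frame" (480x640x3 uint8, blue, green, red), "fx", "fy", "cx", "cy" (pixels), "rvec" (rotation vector, rad) and "tvec" (3), from world to camera coordinates, as OpenCV has them. Camera axes: x right, y down, z forward; pixel columns grow to the right and rows downward; lengths in m; the calibration is good to about 2 mm. A picture is of the moment at which its call begins. There is no depth.
A pose or a line that the arm cannot do raises env.PlanningError and nothing moves.
- job_done(): hands the job in; it is judged then, once.
The state is a dict: "time": time; "qpos": joint angles; "qd": joint speeds; "tau": joint torques, N m; "eef_pos": TCP position; "orientation": TCP orientation; "wrist_force": force on the tool from outside, world axes, zero at the start; "ft_torque": the same for the moment, N m; "opening": finger opening in m; "gripper_force": force on a finger pad.
Only numpy, scipy, OpenCV 4.12 (cv2) and the standard library are available. Lean on these libraries where they do the work, as an engineer would, in place of code of your own. Each camera call takes 0.05 s, during which the arm holds its last target. There are 200 camera calls.

## Task

Put the silversmith's rolling mill into third gear: push the ball-topped lever from wherever it stands in the left lane (first, second or between) to neutral, across the H-shaped gate into the right-hand lane, then away from the robot until it is fully home in the slot marked with three dots. Only push it, lightly, with the fingertips or the outside of the fingers: do not grip the ball or force the lever against the gate, and do not let it slip into fourth (the near end of the right-hand lane) on the way. Leave the tools lying around it where they are.

Things in the scene. Friction and masses are not known exactly. Their poses are not given: they have to be found in the camera images.
- gearbox: the whole machine, bolted down: grey-green gearbox 200 x 250 mm, flat cover at height 128 mm; on its +y side a motor (to y 345, height 145 mm), on its -y side a roll stand (x +-60, y -180 to -336, height 252 mm). Origin on the bench straight below the gate's centre; its x points away from the robot, y to the left, turned by up to 20 degrees either way
- gate (a point): centre of the steel gate plate's top (height 153.5 mm) on a 120 x 110 mm turret. Its H-shaped slot has two lanes along the gearbox's x, left (+y) and right (-y), centres 24 mm apart, joined in the middle by the crossing (neutral). Punched dots number the lane ends: left far 1, left near 2, right far 3, right near 4 (far = away from the robot)
- pivot (a point): the fixed point about which the lever swings, 95.5 mm above the gearbox's origin and 140 mm below the ball's centre. Ball centre in the gearbox frame, with e = joint engage, c = joint cross: (0.14 sin e cos c, -0.14 sin c, 0.0955 + 0.14 cos e cos c) m
- lever: top of the shift lever: a black ball, radius 16 mm, on a steel stem of radius 5 mm coming up through the gate. Origin at the ball's centre (about 0.23 m above the bench), z along the stem upwards. Friction holds the lever wherever it is left; some 2 to 4 N at the ball moves it, more means that it is against the gate
- engage (a joint): lever swing along the lanes, rad: positive leans away from the robot (gearbox +x). 0 = neutral, +0.33 = stop at the far ends (1, 3), -0.33 = stop at the near ends (2, 4); the ball travels about 45 mm either way. Starts anywhere in the left lane, from end to end. The crossing is free within about 0.05 of 0; its corners are rounded
- cross (a joint): lever swing across the lanes, rad: positive leans to the right (gearbox -y). -0.215 = stop in the left lane, +0.215 = stop in the right lane; the ball travels about 30 mm either way. It can change only near engage = 0; elsewhere the gate holds it in its lane, with some 0.03 of play
- hammer: bystander: chasing hammer, wooden handle, 210 mm long, head 74 mm across, 26 mm high, lying on the bench beyond the machine; origin on the bench under its middle, x along the handle towards the head
- doming_block: bystander: brass doming block, 45 mm cube, on the bench beyond the machine; origin under its centre
- wire_gauge: bystander: round steel wire gauge, 62 mm across, 4 mm thick, lying loose on the gearbox cover to the left of the turret; origin under its centre

How it is judged:
On the way, in this order (a step that is already met when the one before it is completed fails the run):
1. the lever has crossed through neutral into the right-hand lane (value of joint cross above 0.15 rad), for 0.1 s.
2. the lever is home in the third-gear slot, the far end of the right-hand lane (value of joint engage above 0.28 rad and value of joint cross above 0.15 rad), for 0.2 s.
At the end, for the whole second after the job is handed in: The lever rests in the third-gear slot: engage above 0.28 rad (the ball within about 7 mm of the stop) and cross above 0.15 rad (right-hand lane), not moving; hammer, doming block and wire gauge each within 20 mm of where they lay (all of step 2 and velocity of joint engage between -0.05 and 0.05 rad/s and velocity of joint cross between -0.05 and 0.05 rad/s and distance of each of hammer, doming_block, wire_gauge from where it was at the start of the episode below 0.02 m); the robot touches nothing.
It fails at once if the lever is put into fourth, the near end of the right-hand lane (value of joint cross above 0.12 rad and value of joint engage below -0.16 rad).
It fails at once if the lever is gripped or forced: more than 32 N between fingers and lever (contact force between the fingers and lever above 32 N).
It fails at once if a bystander is moved or lifted by more than 20 mm (distance of any of hammer, doming_block, wire_gauge from where it was at the start of the episode above 0.02 m).
It also fails if it takes over 54 s, if anything falls off the work surface, if the arm or the gripper's body presses on something with over 40 N, if the wrist force passes 120 N, or if a joint passes its speed limit or range.

## Working session

There is one attempt and no reset: what is moved stays moved. The work goes in short steps, each a Python script; the robot and the scene stay as the last script left them, time stands still between calls to the robot, and variables do not carry over. Pictures are saved under pics/ and viewed, at most 10 in all, crops included, and the job is handed in when it is done.

```bash
ls; mkdir -p pics; python3 - <<'E'
from station import env,eyes,sensors
import cv2,numpy as np
for n in("side","top"):
    c=eyes.capture(n);cv2.imwrite(f"pics/{n}0.png",c["frame"])
    R=cv2.Rodrigues(np.array(c["rvec"]))[0];print(n,c["fx"],c["cx"],c["cy"],(-R.T@np.array(c["tvec"]).ravel()).round(3),R.round(2).tolist())
s=sensors.read_state();print(s["time"],s["orientation"],s["opening"],env.nose_length)
E
```

```text
pics
side 604.3740517707391 319.7957692756924 235.98333610323883 [0.054 0.456 0.681] [[-0.6, -0.8, -0.01], [-0.46, 0.36, -0.81], [0.65, -0.48, -0.59]]
top 545.0041769867286 325.7702634526214 233.85715476210817 [ 0.474 -0.002  1.145] [[-0.02, -1.0, -0.01], [-0.99, 0.02, -0.17], [0.17, 0.0, -0.99]]
0.1 [[ 9.70925697e-01  2.39380549e-01 -4.92774553e-04]
 [ 2.39381021e-01 -9.70924608e-01  1.46049400e-03]
 [-1.28833084e-04 -1.53599203e-03 -9.99998812e-01]] 0.091868852647294 0.014
```

View pics/side0.png

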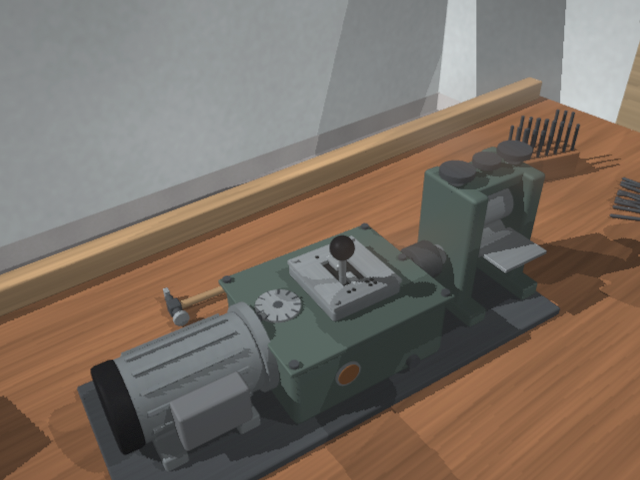

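View pics/top0.png

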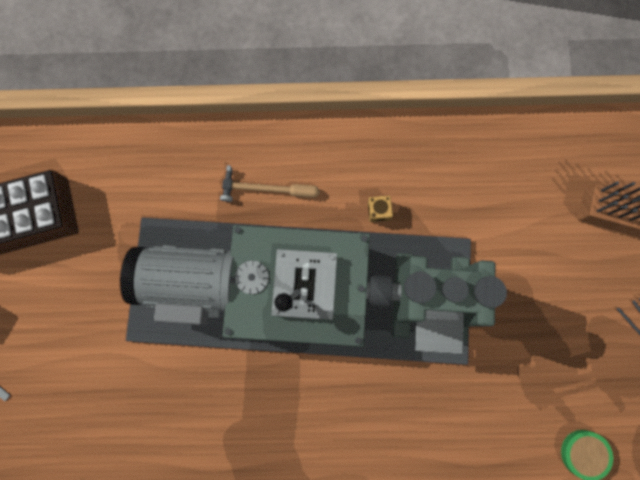

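The top view shows the ball at about (284,301), left of and nearer than the gate centre at about (305,285). The side view shows it at (343,247). I'll enlarge the gate for better pixel readings.

```bash
python3 - <<'E'
import cv2,numpy as np
a=cv2.imread("pics/top0.png")[220:350,220:380];b=cv2.imread("pics/side0.png")[215:325,270:420]
cv2.imwrite("pics/c1.png",cv2.resize(a,None,fx=5,fy=5,interpolation=2)[:600])
for n,s in(("top",(265,280,305,320)),("side",(325,230,360,262))):
    x0,y0,x1,y1=s;i=cv2.imread(f"pics/{n}0.png")[y0:y1,x0:x1].max(2)
    print(n);print("\n".join(" ".join("%3d"%v for v in r[::2]) for r in i[::2]))
E
```

```text
top
129 105  67  83 100 124 136 139 151 156 151 155 154 153 131  53  29  30  46  84
141 101  67  86 100 127 131 133 140 149 150 153 154 150 125  46  23  31  36  30
130  91  84  88 106 128 134 131 135 132 134 144 153 151 117  45  29  34  33  34
 91  82  92  90 107 134 141 139 137 136 132 134 141 150 108  38  36  34  38  43
 81  90  91  93 117 147 154 153 148 139 137 135 136 133  95  32  41  47 102 135
 94 104  95  97 123 153 156 153 154 154 149 141 134 129  94  65  67  67 142 182
106 104  96  94 128 155 152 144 137 120 128 139 141 124  89  73  71  75 131 165
108 105  91  95 129 151 126  81  58  45  52  75 105  91  70  72  70  63 109 146
109 103  95  98 132 130  70  33  28  19  25  25  37  57  70  66  42  47  94 106
108 102  94  99 129  88  34  39  33  30  26  27  18  38  62  47  37  59 100 102
106  95  95 102 122  61  41  45  33  26  28  23  19  29  89 103 104 114 134 115
103  93  91 101 116  52  33  40  34  30  25  19  14  35 109 133 134 146 157 145
103  91  92 107 131  62  33  29  31  29  33  18  17  38 106 127 132 141 148 148
 95  92  91 111 147  94  33  29  28  26  29  16  15  45 
[... 960 characters left out ...]
  48  49  50  47  48  48  47  46  44  95 154 154 130
104 114 105  43  46  55  65  54  49  49  50  49  47  47  46 147 151 150
146 151 102  44  47  56  62  53  50  51  50  50  48  49  48 136 149 148
152 151  98  45  47  51  52  51  51  51  49  48  48  50  50 131 147 149
151 151 110  46  47  47  50  49  49  50  49  50  48  50  51 138 149 147
152 152 137  49  46  46  48  49  50  49  49  50  50  50  58 150 148 148
154 153 152  90  46  46  48  47  48  48  50  50  51  52 121 150 150 147
151 162 157 153  63  46  47  47  49  48  50  50  52 104 146 147 149 149
150 152 154 151 140  89  46  46  47  48  49  49 111 148 148 146 147 149
137 111 145 153 151 149 124  81  59  60  71 118 133 145 147 147 146 147
```

View pics/c1.png

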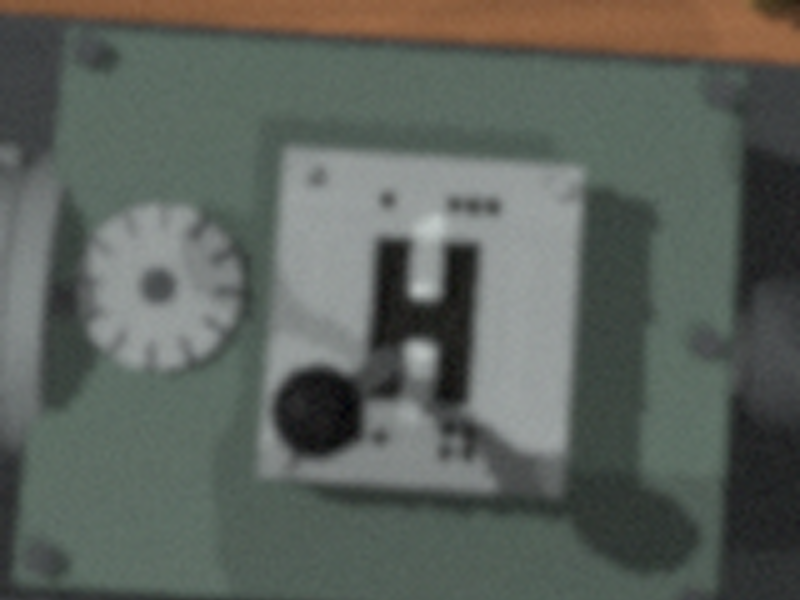

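The crop shows the H-slot centre at crop (421,322), which is full-image (304.3,284.4). The ball is at (283.4,302.0), near second gear. The plate corners are at crop (283,147), (583,165), (562,493) and (262,477), and three bolts are visible.

```bash
cat > h.py <<'E'
import cv2,numpy as np
def rays(c,px):
    K=np.array([[c["fx"],0,c["cx"]],[0,c["fy"],c["cy"]],[0,0,1.]])
    R=cv2.Rodrigues(np.array(c["rvec"],float))[0];t=np.array(c["tvec"],float).ravel()
    d=(np.linalg.inv(K)@np.array([*px,1.]))@R
    return -R.T@t,d
def onz(c,px,z):
    o,d=rays(c,px);return o+d*(z-o[2])/d[2]
def tri(c1,p1,c2,p2):
    (o1,d1),(o2,d2)=rays(c1,p1),rays(c2,p2)
    s=np.linalg.lstsq(np.c_[d1,-d2],o2-o1,rcond=None)[0]
    a,b=o1+s[0]*d1,o2+s[1]*d2;return (a+b)/2,np.linalg.norm(a-b)
E
python3 - <<'E'
from station import eyes
from h import *
s,t=eyes.capture("side"),eyes.capture("top")
f=lambda x,y:(220+x/5-.4,220+y/5-.4)
g=onz(t,f(421.5,322),.1535);print("gate",g)
cs=[onz(t,f(*p),.1535)[:2] for p in((283,147),(583,165),(562,493),(262,477))]
print(np.mean(cs,0),[np.linalg.norm(cs[i]-cs[i-1]) for i in range(4)])
B=[onz(t,f(*p),.130)[:2] for p in((97,53),(722,88),(42,557))]
ang=lambda v:np.degrees(np.arctan2(v[1],v[0]))
print("yaw",ang(cs[0]-cs[1])-90,ang(cs[3]-cs[2])-90,ang(cs[0]-cs[3]),ang(cs[1]-cs[2]),"bolts",ang(B[0]-B[1])-90,ang(B[0]-B[2]))
sl=[onz(t,f(*p),.1535)[:2] for p in((480,243),(467,404))];print("slot",ang(sl[0]-sl[1]),np.linalg.norm(sl[0]-sl[1]))
b,e=tri(s,(342.3,247.7),t,(283,301.6));print("ball",b,e)
yaw=np.radians(-3.5)
d=b[:2]-g[:2];c,n=np.cos(yaw),np.sin(yaw);print("local",c*d[0]+n*d[1],-n*d[0]+c*d[1])
E
```

```text
gate [0.55407642 0.04393954 0.1535    ]
[0.55522757 0.04357303] [np.float64(0.12015159915358177), np.float64(0.11045324054873742), np.float64(0.1191918343289202), np.float64(0.10816910010679864)]
yaw -4.7792931755252965 -4.276403619539295 -3.973768714578106 -5.067304602042261 bolts -4.580977335998853 -5.848878482180078
slot -5.669142753341416 0.05860247202705066
ball [0.51911235 0.07548356 0.22784289] 0.0010687409273046793
local -0.036824573474245455 0.029350673084354205
```

The ball is at local (-37,+29) mm and height 0.228 m, so the lever is near second gear (e ≈ -0.27). This agrees with the model, and the plate measures 120 x 110 mm as given. Yaw is about -4.6°. First I'll push to neutral with closed fingers.

```bash
cat >> h.py <<'E'
G=np.array([.5547,.0438]);a=np.radians(-4.6);c_,s_=np.cos(a),np.sin(a)
ROT=np.array([[c_,s_,0],[s_,-c_,0],[0,0,-1]])
def W(x,y,z): return np.array([G[0]+c_*x-s_*y,G[1]+s_*x+c_*y,z])
def L(p): d=np.array(p[:2])-G; return np.array([c_*d[0]+s_*d[1],-s_*d[0]+c_*d[1]])*1000
def snap(tag):
    from station import eyes
    A,B=eyes.capture("side"),eyes.capture("top")
    im=np.hstack([cv2.resize(B["frame"][230:350,230:380],None,fx=2.6,fy=2.6,interpolation=2),cv2.resize(A["frame"][205:325,270:420],None,fx=2.6,fy=2.6,interpolation=2)])
    cv2.imwrite(f"pics/{tag}.png",im)
    return A,B
E
python3 - <<'E'
from station import env,jaws,sensors
from h import *
p=np.array(sensors.read_state()["eef_pos"]);p[2]=.40
env.movel(p,.2); jaws.command_gripper(0.0)
env.goto(W(-.095,.029,.40),ROT)
print("low",env.movel(W(-.095,.029,.219),.15,threshold=8))
for x in(-.060,-.026):
    hit=env.movel(W(x,.029,.219),.04,threshold=12)
    s=sensors.read_state();print(hit,L(s["eef_pos"]),s["wrist_force"],s["time"],s["opening"])
    if hit: break
snap("n1")
E
```

```text
low False
False [-60.70978048  29.11796846] [-4.34658777  0.10943435  1.70239758] 7.675 0.0004052589500491069
False [-25.88237587  28.8738906 ] [-1.6993341  -0.73457569  1.61162899] 8.675 0.0004800650228775797
```

View pics/n1.png

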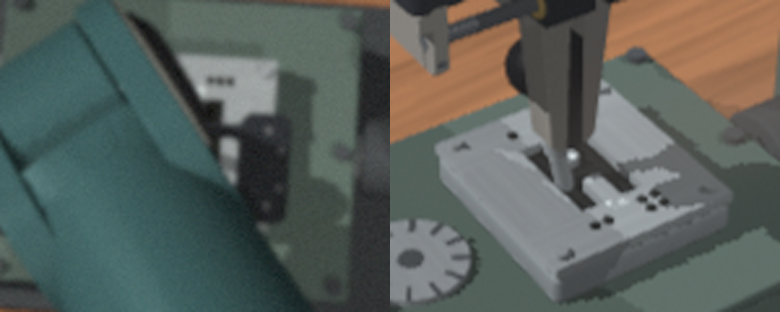

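The fingers hide the ball, so I'll back off and measure it from the side camera with a single ray onto the lane plane.

```bash
python3 - <<'E'
from station import env,sensors,eyes
from h import *
env.movel(W(-.075,.029,.219),.15); env.movel(W(-.075,.029,.36),.25)
env.goto(W(0,.085,.36),ROT) if 0 else env.movel(W(-.075,.10,.36),.25)
snap("n2");print(sensors.read_state()["time"])
E
```

```text
10.5
```

View pics/n2.png

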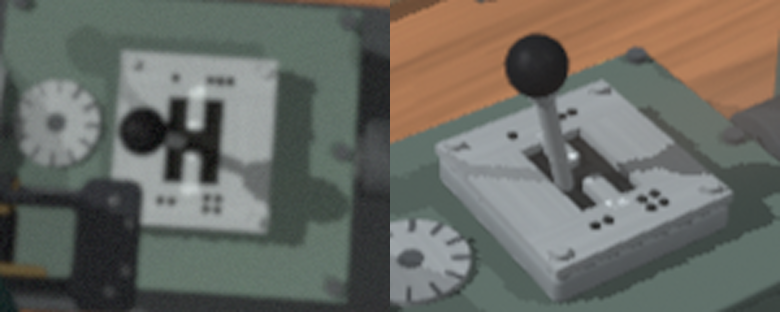

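Both views are clear. The ball is at about (284.7,280.1) in the top view and (326.2,230.5) in the side view, beside the crossing.

```bash
python3 - <<'E'
from station import eyes
from h import *
s,t=eyes.capture("side"),eyes.capture("top")
b,e=tri(s,(326.2,230.5),t,(284.7,280.1));print(b,e,L(b))
E
```

```text
[0.55497937 0.07234459 0.23258504] 6.756081975668945e-05 [-2.01077654 28.47505289]
```

The lever is at neutral (x = -2 mm). Now I'll push across with the finger's outside.

```bash
python3 - <<'E'
from station import env,sensors
from h import *
env.movel(W(-.001,.10,.36),.2)
print("low",env.movel(W(-.001,.10,.222),.15,threshold=8))
for y in(.065,.04,.02,.006,-.004):
    hit=env.movel(W(-.001,y,.222),.035,threshold=10)
    s=sensors.read_state();print(hit,L(s["eef_pos"]),np.round(s["wrist_force"],1),s["time"])
    if hit: break
env.movel(W(-.001,.05,.222),.2);env.movel(W(-.06,.09,.36),.25)
snap("n3");print(sensors.read_state()["time"])
E
```

```text
low False
False [-1.04133801 65.30730429] [-0.1 -0.3  0. ] 13.3333
False [-0.9714646  39.67300165] [0.8 1.9 1.1] 14.2
False [-1.14922438 19.29789888] [-0.5  0.1  0.4] 14.925
False [-1.1139576   5.38320944] [-0.3  0.4 -1.1] 15.475
False [-1.20597821 -3.29961785] [ 0.6  3.2 -2.7] 15.9083
17.2
```

View pics/n3.png

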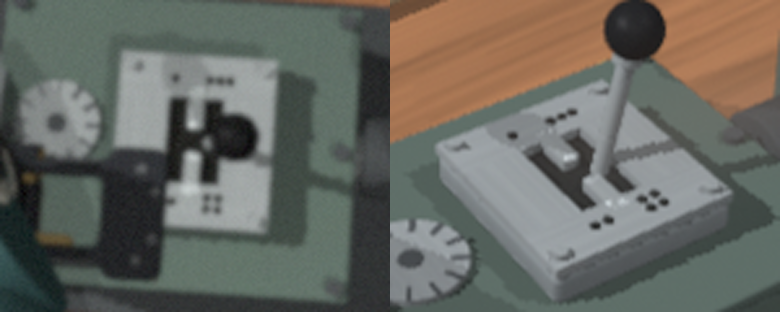

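The ball is now on the right side, at about (320.5,282.0) in the top view and (364,215.9) in the side view. The next script measures it and, if it is in the right lane, pushes it away from the robot.

```bash
python3 - <<'E'
from station import env,sensors,eyes
from h import *
s,t=eyes.capture("side"),eyes.capture("top")
b,e=tri(s,(364,215.9),t,(320.5,282.0));l=L(b);print(b,e,l)
if l[1]>-23 or abs(l[0])>10: raise SystemExit("check")
y=-.0295
env.movel(W(-.075,.05,.36),.25);env.movel(W(-.075,y,.36),.25)
print("low",env.movel(W(-.075,y,.219),.15,threshold=8))
for x in(-.035,-.01,.01,.018,.026):
    hit=env.movel(W(x,y,.219-.007*(x>0)),.035,threshold=10)
    s=sensors.read_state();print(hit,L(s["eef_pos"]),np.round(s["wrist_force"],1),s["time"])
    if hit: break
env.movel(W(-.06,y,.219),.15);env.movel(W(-.08,.02,.36),.25);env.movel(W(-.08,.10,.36),.25)
snap("n4");print(sensors.read_state()["time"])
E
```

```text
[0.55049291 0.01249816 0.23248379] 0.00016126088765090442 [ -1.68316874 -31.53841607]
low False
False [-35.18858256 -29.48370435] [ 0.4 -0.7  0.2] 20.475
False [-10.04031677 -29.43483804] [-1.4  0.5  0.7] 21.3417
False [ 10.06795211 -29.44593669] [-1.7 -0.1 -0.2] 22.1
False [ 17.91980875 -29.49614192] [-2.6  0.8 -1.1] 22.475
False [ 24.46913067 -29.44121037] [-8.   0.6 -0.4] 22.85
24.8917
```

View pics/n4.png

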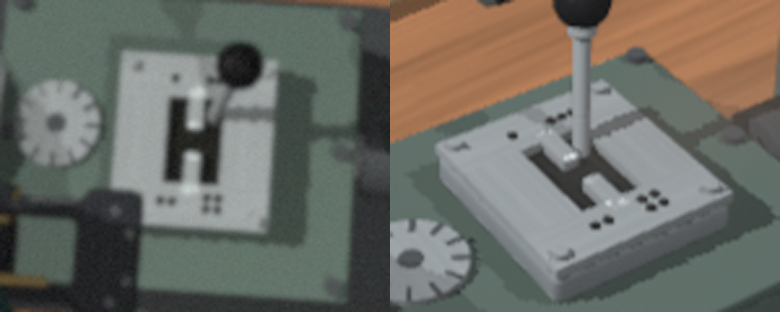

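The ball is at about (322.0,254.7) in the top view, leaning into the three-dot slot. The wrist force rose to 8 N at the end, which means the lever reached the stop. I'll check the position and hand in.

```bash
python3 - <<'E'
from station import eyes,job_done
from h import *
t=eyes.capture("top");l=L(onz(t,(322.0,254.7),.2245));print(l)
if l[0]>41 and l[1]<-25: print(job_done())
E
```

```text
[ 45.42841199 -31.17831593]
the job is handed in; nothing more can be done
None
```

The lever is in third gear: the last picture puts the ball at about 45 mm along and 31 mm across, where the stops should be. It was only pushed, never gripped; the job was handed in at about 25 s, and I have not seen the judge's verdict.

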